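Nest domed duct end caps dome-down in a packing carton

TASK

Pack the three domed end caps from the sloping rack into the open carton, nested dome-down: the largest flat on the carton's floor, the middle one cupped inside it, then the smallest cupped inside that, each lying level on the flat bottom of the one below. Set each cap down, do not drop it. Leave the flat end cap in its pocket of the rack, and do not disturb the elbow, the damper or the screw box.

Things in the scene. Friction and masses are not known exactly. Their poses are not given: they have to be found in the camera images.
- rack: Sloping picking rack of bent sheet steel, fixed: 260 x 400 mm, slopes 70 tall, turned-up ends 88. Its front faces -x of its frame, origin mid-underside. Four pockets, two rows: each is a square V whose slope rises 105 mm towards +x at 32 degrees to the level, with a 45 mm ledge square to it at the foot. Each holds one cap, dome on the slope, skirt on the ledge; which is where varies. Caps come out by lifting straight up.
- rack_pockets (a point): Point midway between the four pockets, level with their foot corners (14 above the bench); axes as the rack's. The foot corners lie 62.5 to the front (-x) and 62.5 to the rear (+x) of it, the pockets' middles 95 to either side (y). A rear cap's lower edge lies just behind the top edge of the slope in front of it.
- cap_large_c (a point): Domed duct end cap, bowl-like, galvanised: outside diameter 180, height 52, skirt 30 high and 8 thick, dome flat over a middle disc of diameter 96; about 250 g. Point on the axis, half-way up (26 above the flat of the dome, 26 below the rim). z: along the axis, out of the open side (in the rack 32 degrees from vertical, towards its front). x: in the rack, up the slope to the topmost part of the rim, whose wall is clear on both sides to grip.
- cap_middle_c (a point): Domed duct end cap, no knob, galvanised steel: outside diameter 120, height 58, skirt 36 high and 8 thick, dome flat over a middle disc of diameter 56; about 120 g. Point on the axis, half-way up (29 above the flat of the dome, 29 below the rim). Axes as for the large cap, also in the rack.
- cap_small_c (a point): Domed duct end cap, no knob, galvanised steel: outside diameter 63, height 62, skirt 40 high and 8 thick, dome flat over a middle disc of diameter 28; about 50 g. Point on the axis, half-way up (31 above the flat of the dome, 31 below the rim). Axes as for the large cap, also in the rack.
- flat_cap_c (a point): Flat end cap, to be left in its pocket: plain shallow galvanised steel dish with no dome, outside diameter 100, height 30, wall 6. This point is on its axis half-way up; axes as for the domed caps.
- carton_in (a point): Middle of the inner floor of the open cardboard carton, fixed, empty: inside 250 x 250 mm, 55 deep, walls 5 thick; floor 5 and rim 60 above the bench. z up, x and y along its sides. Cap floors and carton floor are 5 thick: when nested the middle cap's rim stands 11 above the large one's, the small one's 9 above the middle one's.
- elbow: Bystander: 90 degree duct elbow of 100 mm diameter standing on one end, 177 tall, its other end pointing along its x. Origin at the middle of the standing end.
- damper: Bystander: short round duct damper, a tube 80 diameter and 140 tall standing on end, with a small quadrant handle out to 64 along its y. Origin at the middle of its foot.
- screw_box: Bystander: closed cardboard box of screws 100 x 70 x 60 mm. Origin at the middle of its underside.
Things that resemble listed ones, but are neither listed nor needed, are in the scene too. Leave any yellow look-alike of the part that bears cap_small_c alone.

How it is judged:
On the way, in this order (a step that is already met when the one before it is completed fails the run):
1. the large cap lies level, dome down, on the carton's floor, let go (x of cap_large_c in the frame of carton_in between -0.06 and 0.06 m and y of cap_large_c in the frame of carton_in between -0.06 and 0.06 m and z of cap_large_c in the frame of carton_in below 0.034 m and angle between cap_large_c's own z axis and vertical below 0.12 rad and contact force between the fingers and cap_large below 0.05 N), for 0.2 s.
2. the middle cap lies level, dome down, inside the large one, let go (x of cap_large_c in the frame of carton_in between -0.06 and 0.06 m and y of cap_large_c in the frame of carton_in between -0.06 and 0.06 m and z of cap_large_c in the frame of carton_in below 0.034 m and angle between each of cap_large_c, cap_middle_c's own z axis and vertical below 0.12 rad and horizontal distance between cap_middle_c and cap_large_c below 0.021 m and z of cap_middle_c in the frame of cap_large_c between 0.002 and 0.014 m and contact force between the fingers and cap_middle below 0.05 N), for 0.2 s.
3. the small cap lies level, dome down, inside the middle one, let go (x of cap_large_c in the frame of carton_in between -0.06 and 0.06 m and y of cap_large_c in the frame of carton_in between -0.06 and 0.06 m and z of cap_large_c in the frame of carton_in below 0.034 m and angle between each of cap_large_c, cap_middle_c, cap_small_c's own z axis and vertical below 0.12 rad and horizontal distance between cap_middle_c and cap_large_c below 0.021 m and z of cap_middle_c in the frame of cap_large_c between 0.002 and 0.014 m and horizontal distance between cap_small_c and cap_middle_c below 0.021 m and z of cap_small_c in the frame of cap_middle_c between 0.001 and 0.013 m and contact force between the fingers and cap_small below 0.05 N), for 0.2 s.
At the end, for the whole second after the job is handed in: Large cap dome-down on the carton floor, axis within 60 mm of the carton middle along each side; middle cap on the flat bottom of the large, small cap on that of the middle (axes within 21 mm, at most 6 mm above fully seated); all three level within 0.12 rad, let go and at rest (x of cap_large_c in the frame of carton_in between -0.06 and 0.06 m and y of cap_large_c in the frame of carton_in between -0.06 and 0.06 m and z of cap_large_c in the frame of carton_in below 0.034 m and angle between each of cap_large_c, cap_middle_c, cap_small_c's own z axis and vertical below 0.12 rad and horizontal distance between cap_middle_c and cap_large_c below 0.021 m and z of cap_middle_c in the frame of cap_large_c between 0.002 and 0.014 m and horizontal distance between cap_small_c and cap_middle_c below 0.021 m and z of cap_small_c in the frame of cap_middle_c between 0.001 and 0.013 m and linear speed of each of cap_large, cap_middle, cap_small below 0.02 m/s and angular speed of each of cap_large, cap_middle, cap_small below 0.2 rad/s); the robot touches nothing.
It fails at once if a bystander (flat cap, elbow, damper, screw box) moved by more than 20 mm (distance of any of flat_cap_c, elbow, damper, screw_box from where it was at the start of the episode above 0.02 m).
It fails at once if a domed cap dropped or thrown: moving faster than 0.6 m/s while not held by the fingers (a fall of about 20 mm) ((linear speed of cap_large above 0.6 m/s and contact force between the fingers and cap_large below 0.05 N) or (linear speed of cap_middle above 0.6 m/s and contact force between the fingers and cap_middle below 0.05 N) or (linear speed of cap_small above 0.6 m/s and contact force between the fingers and cap_small below 0.05 N)).
It also fails if it takes over 72 s, if anything falls off the work surface, if the arm or the gripper's body presses on something with over 40 N, if the wrist force passes 120 N, or if a joint passes its speed limit or range.

ROBOT

A 6-joint arm with a two-finger parallel gripper is mounted at the origin on the work surface. World frame = base frame: x ahead of the robot, y to its left, z up, the work surface at z = 0. Lengths are in m, angles in rad, forces in N, time in s.
With the tool pointing down it reaches from about 0.25 to 0.775 m from the base axis. Payload 4 kg.
Tool frame: the origin (TCP) lies at the centre of the arm's flange, where the gripper is bolted on; the fingertips stand 199 mm ahead of it and the grasp point (between the pads) lies 180 mm ahead of it (robot.tcp_to_tips is the distance from the TCP to the fingertips, in m); z points along the fingers, y is the line along which they close (so a half turn about z gives the same grasp; the last joint's range is limited). The gripper opens to 94 mm and grips with 3 to 60 N. Pads are 16 mm wide; open, the fingers measure 119 mm over their backs; the gripper's body (75 mm by 177 mm) begins 78 mm behind the grasp point.
Start: joints at [1.215, 0.087, 1.371, -0, 1.684, -0.103], TCP at [0.138, 0.533, 0.405] pointing down, gripper open.
Joint ranges: [-3.1, 3.1], [-0.76, 2.03], [0.27, 2.55], [-1.08, 4.22], [0.17, 2.65], [-2.57, 2.57]. Speed limits (rad/s): [2.79, 2.79, 3.14, 3.14, 3.14, 3.14].

INTERFACE

Orientations are given as [roll, pitch, yaw] about the fixed x, y, z axes, in that order (R = Rz(yaw) Ry(pitch) Rx(roll)).
In Python, from bench import telemetry, snapshot, ticket, robot gives the robot as it stands.
- The arm moves only by the tool apply_moves, never from a script. Its argument "moves" is a list that holds one entry, the list of rows, each a list of 5 numbers: the shift along the tool's x, y, z in units of 50 mm (1.0 is 50 mm), then the turn about the tool's z in units of 10 degrees (1.0 is 10 degrees), then the closure, from 0 (fully open) to 1 (shut). A call has 1 to 10 rows; each row is the pose to reach, as a shift and turn from the pose commanded when the call began, along the tool's axes at that moment; what a row does not reach only later rows make up. A row lasts 1/8 s, in which the tool goes at most 62.5 mm and 10.7 degrees, less where a joint would pass 70% of its speed; a pose out of reach is approached as far as the arm can. A call with a gripper value outside its range is refused whole. The fingers move at their own pace and stop on an object; the grip force is fixed at half the most. Time passes only in rows, so rows that repeat a pose let the fingers close. It gives the time, the measured TCP pose, the force, the opening and the grip force at its end, in the units of the state.
- telemetry.get_obs(): the state, without advancing time (a new reading comes with each control period).
- snapshot(name): name is "scene" or "top" or "wrist"; returns a dict with "image" (384x512x3 uint8, red, green, blue), "fovy" (degrees; the focal length in pixels is half the picture's height over the tangent of half this angle, whatever the lens; pixels are square), "cx", "cy" (the principal point, pixels), "R" (3x3) and "t" (3): a world point X has camera coordinates R X + t. Camera axes: x right, y down, z forward; pixel columns grow to the right and rows downward; lengths in m; the calibration is good to about 2 mm. A picture is of the moment at which its call begins. There is no depth.
- ticket.close_job(): hands the job in; it is judged then, once.
The state is a dict: "time": time; "joint_positions": joint angles; "qvel": joint speeds; "joint_torque": joint torques, N m; "tool_pos": TCP position; "ee_rot": TCP orientation; "wrist_force": force on the tool from outside, world axes, zero at the start; "wrist_torque": the same for the moment, N m; "width": finger opening in m; "finger_force": force on a finger pad.
Only numpy, scipy, OpenCV 4.12 (cv2) and the standard library are available. Lean on these libraries where they do the work, as an engineer would, in place of code of your own. Each camera call takes 0.05 s, during which the arm holds its last target. There are 200 camera calls.

## Working session

There is one attempt and no reset: what is moved stays moved. The work goes in short steps, Python scripts to look and compute and a tool call to move; the robot and the scene stay as the last step left them, time stands still between calls to the robot, and variables do not carry over. Pictures are saved under pics/ and viewed, at most 10 in all, crops included, and the job is handed in when it is done.

Besides the shell and the picture viewer there is one more tool, called after "Request:" by a JSON object that holds its "fn" and its "kwargs", one argument or row to a line. apply_moves: Moves the arm, as the interface text tells. Its arguments: {"type":"object","properties":{"moves":{"type":"array","items":{"type":"array","items":{"type":"array","items":{"type":"number"}}}}},"required":["moves"]}

```bash
ls; mkdir -p pics; cat > h.py <<'E'
import numpy as np,cv2,json,pickle,os
from bench import telemetry,snapshot,ticket,robot
def shot(name,fn):
    s=snapshot(name); cv2.imwrite('pics/'+fn+'.png',s['image'][:,:,::-1])
    pickle.dump(s,open('pics/'+fn+'.pkl','wb')); return s
def load(fn): return pickle.load(open('pics/'+fn+'.pkl','rb'))
def f(s): return s['image'].shape[0]/2/np.tan(np.radians(s['fovy'])/2)
def proj(s,X):
    c=np.atleast_2d(X)@np.array(s['R']).T+s['t']; return c[:,:2]/c[:,2:]*f(s)+[s['cx'],s['cy']]
def ray(s,u,z):
    "pixel -> world point on plane z"
    d=np.array(s['R']).T@np.array([(u[0]-s['cx'])/f(s),(u[1]-s['cy'])/f(s),1]); o=-np.array(s['R']).T@s['t']
    return o+d*(z-o[2])/d[2]
E
python3 - <<'E'
from h import *
print(telemetry.get_obs())
a=shot('top','top0');b=shot('scene','scene0')
for s in(a,b):print(s['fovy'],s['cx'],s['cy'],s['R'],s['t'])
big=cv2.resize(np.hstack([a['image'],b['image']])[:,:,::-1],None,fx=.78,fy=.78)
cv2.imwrite('pics/two.png',big)
cv2.imwrite('pics/top0b.png',cv2.resize(a['image'][:,:,::-1],(784,588),interpolation=cv2.INTER_CUBIC))
cv2.imwrite('pics/scene0b.png',cv2.resize(b['image'][:,:,::-1],(784,588),interpolation=cv2.INTER_CUBIC))
E
```

```text
pics
{'time': 0.0, 'joint_positions': array([ 1.21487842e+00,  8.79362850e-02,  1.37227411e+00, -1.42750067e-05,
        1.68359796e+00, -1.03045758e-01]), 'qvel': array([ 2.99302527e-04,  5.33469974e-04,  5.84026511e-04, -7.06110617e-04,
        8.23966487e-06,  1.68032984e-04]), 'joint_torque': array([-2.20210277e-04, -3.40165293e+01, -3.02434981e+01,  7.16375699e-02,
        3.30186705e-02, -1.95247117e-04]), 'tool_pos': array([0.13753708, 0.53239947, 0.40350386]), 'ee_rot': array([-3.13938724e+00, -2.13802404e-04,  2.88871867e+00]), 'wrist_force': array([-0.23539064, -0.04136227,  0.3543038 ]), 'wrist_torque': array([-0.02135911, -0.00555523, -0.00430777]), 'finger_force': 0.0, 'width': 0.09398872979192435}
57.233763817544556 255.8221930851294 193.3077669002389 [[-0.02870353 -0.99958453  0.00262279]
 [-0.98547297  0.02785873 -0.16753185]
 [ 0.16738918 -0.00739344 -0.98586317]] [0.11406288 0.5238478  1.07480137]
43.057799961802914 256.7836111311435 189.84811882169757 [[ 0.14044717  0.99008685 -0.0016215 ]
 [ 0.78099377 -0.11179292 -0.61445185]
 [-0.60854196  0.08503164 -0.78895266]] [-0.19032556 -0.36521335  1.8943979 ]
```

View pics/top0b.png

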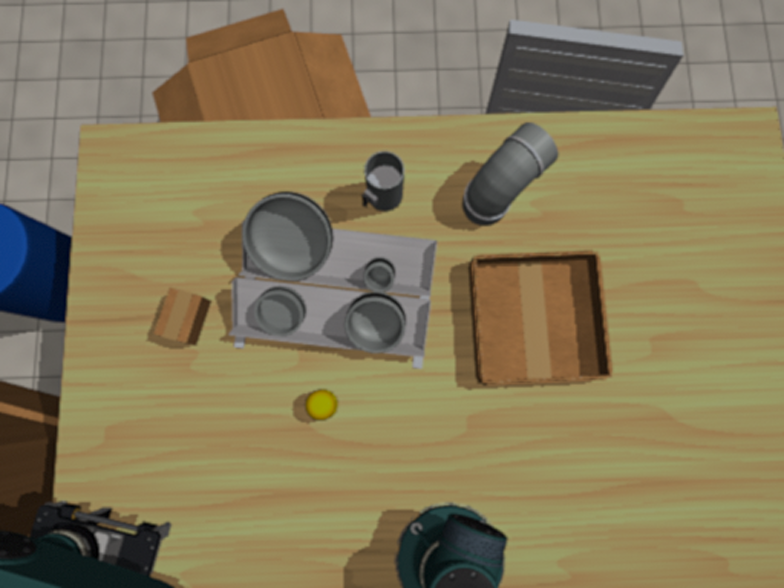

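View pics/scene0b.png

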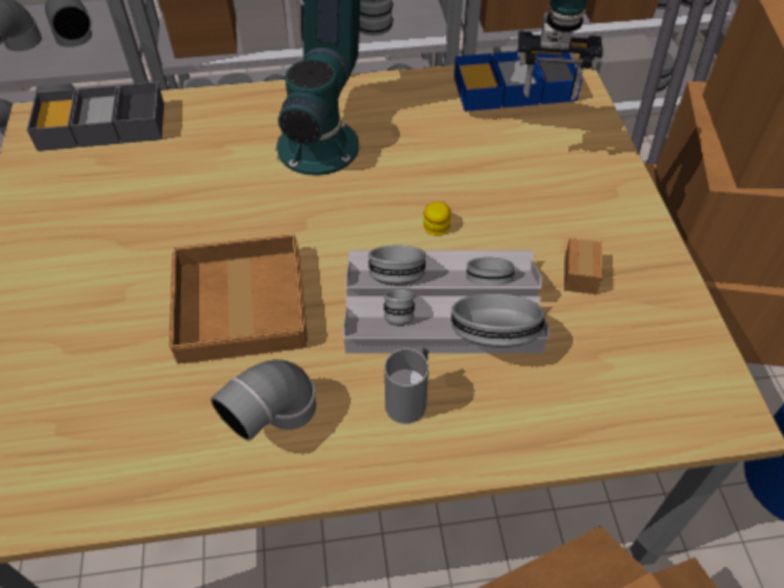

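The top view shows the large cap at (288,236), the small grey cap at (380,272), the flat cap at (281,312) and the middle cap at (375,322). The carton is at (540,318) and the yellow look-alike at (321,405), off the rack. The grey one at (380,272) is the small cap to use: it is galvanised and sits in a rack pocket. The yellow one must be left alone. Next I fit the rack and carton poses and check them with an overlay.

```bash
cat >> h.py <<'E'
a32=np.radians(32);U=np.array([np.cos(a32),0,np.sin(a32)]);N=np.array([-np.sin(a32),0,np.cos(a32)]);Y=np.array([0,1.,0])
CAPS=dict(large=(.18,.052,.0625,.095),small=(.063,.062,.0625,-.095),flat=(.1,.03,-.0625,.095),middle=(.12,.058,-.0625,-.095))
def rz(t):c,s=np.cos(t),np.sin(t);return np.array([[c,-s,0],[s,c,0],[0,0,1]])
def rim(k,p,inner=0,n=48,hh=None):
    D,h,x,y=CAPS[k];f0=np.array([x,y,.014]);c=f0+D/2*U+(h if hh is None else hh)*N;t=np.linspace(0,2*np.pi,n)[:,None]
    return (c+(D/2-inner)*(np.cos(t)*U+np.sin(t)*Y))@rz(p[2]).T+[p[0],p[1],0]
def sq(p,half,z): return np.array([[a*half,b*half,z] for a,b in((1,1),(1,-1),(-1,-1),(-1,1))])@rz(p[2]).T+[p[0],p[1],0]
E
cat > fit.py <<'E'
from h import *
from scipy.optimize import least_squares
a=load('top0');b=load('scene0');k=512/784
px=dict(large=(288,236),flat=(281,310),middle=(375,320),small=(380,271))
pb=dict(large=(498,314),flat=(490,267),middle=(397,260),small=(400,296))
def res(p):
    return np.concatenate([(proj(s,rim(c,p)[:-1].mean(0))[0]-np.array(q[c])*k) for s,q in((a,px),(b,pb)) for c in px])
r=least_squares(res,[.5,.1,0],loss='soft_l1');print(r.x,np.round(r.fun,1))
cc=np.array([(472,254),(599,251),(609,378),(479,385)])*k
def rc(p):
    return (proj(a,sq(p,.13,.06))-cc).ravel()
c=least_squares(rc,[.5,-.2,0]);print(c.x,np.round(c.fun,1))
np.save('rack.npy',r.x);np.save('carton.npy',c.x)
P=r.x
for n,(s,x0,y0,w) in dict(ta=(a,140,110,270),sb=(b,100,150,270)).items():
    im=cv2.resize(s['image'][:,:,::-1],None,fx=4,fy=4,interpolation=cv2.INTER_CUBIC)
    L=[(rim(q,P),(0,0,255)) for q in CAPS]+[(sq(c.x,.13,.06)[[0,1,2,3,0]],(0,255,0))]
    for X,col in L: cv2.polylines(im,[np.int32(proj(s,X)*4+2)],False,col,1)
    cv2.imwrite(f'pics/ov_{n}.png',cv2.resize(im[y0*4:y0*4+150*4,x0*4:x0*4+w*4],(800,444)))
E
python3 fit.py
```

```text
[ 0.5258751   0.22413045 -0.12097276] [-0.6 -1.3  0.5 -0.3 -0.4 -0.3 -0.5  0.6 -0.1 -1.2 -1.1 -0.1  0.5 -1.9
 -0.7  1.5]
[ 0.47482381 -0.20062402  0.00113539] [ 0.3  1.  -1.1  0.6  0.4  0.3  0.4 -1.7]
```

View pics/ov_ta.png

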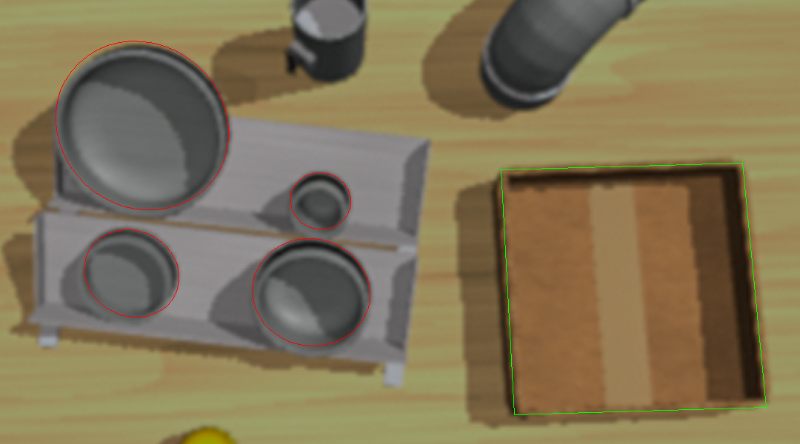

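The fit is good to about 3 mm, with the real rack about 3 mm nearer the base. The large cap's rim top lies close to the reach limit, so I go above it and look.

```bash
cat >> h.py <<'E'
P=np.array([.523,.224,-.121]); C=np.array([.4755,-.199,0.001])
YAW=np.pi/2+P[2]
def top(k,d):  # grip point between fingers, tips d below rim top -> flange xyz
    D,h,x,y=CAPS[k];T=np.array([x,y,.014])+D*U+h*N
    T=T+[(-.0068+.62*d)/2,0,-d+.199]; return rz(P[2])@T+[P[0],P[1],0]
def units(goal,yaw=None):
    o=telemetry.get_obs();y0=o['ee_rot'][2];w=np.array(goal)-o['tool_pos']
    c,s=np.cos(y0),np.sin(y0)
    r=[(c*w[0]+s*w[1])/.05,(s*w[0]-c*w[1])/.05,-w[2]/.05,0 if yaw is None else -np.degrees((yaw-y0+np.pi)%(2*np.pi)-np.pi)/10]
    return np.round(r,2)
E
python3 -c "
from h import *
for k,d in(('large',.025),('middle',.02),('small',.02)):
  g=top(k,d);print(k,g,np.hypot(*g[:2]))
g=top('large',.025);print(units([g[0],g[1],.405],YAW))"
```

```text
large [0.72500642 0.29513695 0.32748397] 0.7827771902427522
middle [0.52278064 0.12832696 0.3057771 ] 0.5383004788439691
small [0.59677721 0.11932942 0.2789639 ] 0.6085906201640853
[-12.56  -1.66  -0.03   8.24]
```

Request:
{"fn": "apply_moves", "kwargs": {
  "moves": [
    [[-1.2,-0.15,0,0.8,0],[-2.4,-0.3,0,1.6,0],[-3.6,-0.5,0,2.4,0],[-4.8,-0.65,0,3.2,0],[-6,-0.8,0,4.0,0],[-7.2,-0.95,0,4.8,0],[-8.4,-1.1,0,5.6,0],[-9.6,-1.27,0,6.5,0],[-10.8,-1.4,0,7.4,0],[-11.8,-1.55,0,8.24,0]]
  ]
}}

```text
time: 1.35
tool_pos: [0.6915, 0.3087, 0.4033]
ee_rot: [-3.14, 0.001, 1.445]
wrist_force: [-0.3, 0.8, 0.5]
width: 0.0945
finger_force: 0.0
```

```bash
python3 -c "
from h import *
g=top('large',.025);print(telemetry.get_obs()['ee_rot'],units([g[0],g[1],.405],YAW))"
```

```text
[-3.14008570e+00  6.84054280e-04  1.44494709e+00] [-0.18  0.7  -0.03 -0.03]
```

Request:
{"fn": "apply_moves", "kwargs": {
  "moves": [
    [[-0.18,0.7,0,0,0],[-0.18,0.7,0,0,0],[-0.18,0.7,0,0,0]]
  ]
}}

```text
time: 1.72
tool_pos: [0.7228, 0.2972, 0.4039]
ee_rot: [-3.14, 0.0, 1.451]
wrist_force: [0.3, 0.2, 0.5]
width: 0.094
finger_force: 0.0
```

```bash
python3 -c "
from h import *
g=top('large',.025);o=telemetry.get_obs();print(o['joint_positions'],units([g[0],g[1],.405],YAW))
s=shot('wrist','w1');print(s['fovy'],s['R'],s['t'])
im=cv2.resize(s['image'][:,:,::-1],None,fx=1.5,fy=1.5)
for k in CAPS:
  cv2.polylines(im,[np.int32(proj(s,rim(k,P))*1.5)],False,(0,0,255),1)
  cv2.polylines(im,[np.int32(proj(s,rim(k,P,.008))*1.5)],False,(0,255,255),1)
cv2.circle(im,tuple(np.int32(proj(s,[g-[0,0,.199]])[0]*1.5)),4,(0,255,0),-1)
cv2.imwrite('pics/w1o.png',im)"
```

```text
[3.17472552e-01 6.50410459e-01 6.32482434e-01 6.76491797e-04
 1.86045065e+00 4.37355711e-01] [-0.04  0.05 -0.02  0.01]
68.44566248845193 [[ 0.99282711 -0.11954919 -0.00152137]
 [-0.11424335 -0.95236183  0.28276385]
 [-0.03525308 -0.28056181 -0.95918835]] [-0.68060418  0.335708    0.49977614]
```

View pics/w1o.png

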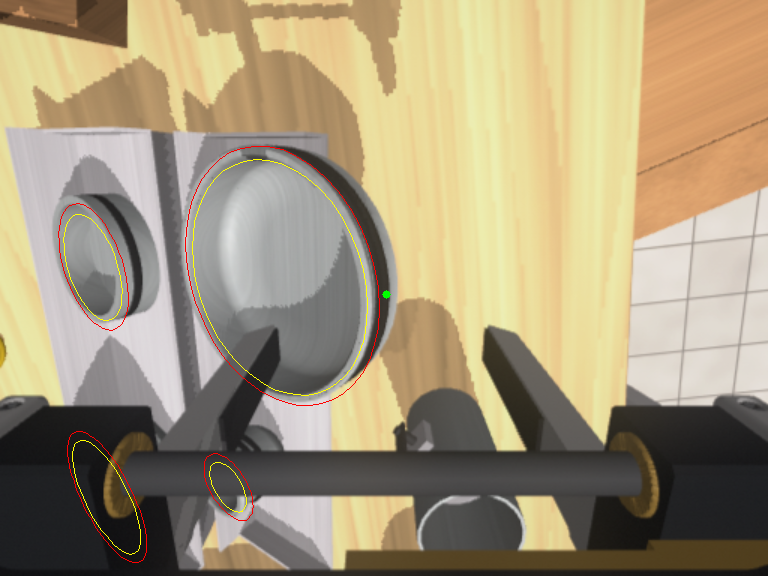

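The wrist view shows the large cap's rim where predicted, within about 5 mm towards +y. The grasp point is at (386,295) on the topmost wall. Descending.

Request:
{"fn": "apply_moves", "kwargs": {
  "moves": [
    [[-0.1,0.05,0.6,0,0],[-0.1,0.05,1.2,0,0],[-0.1,0.05,1.5,0,0],[-0.1,0.05,1.5,0,0]]
  ]
}}

```text
time: 2.28
tool_pos: [0.724, 0.2923, 0.3287]
ee_rot: [-3.139, 0.001, 1.452]
wrist_force: [-0.2, 0.2, 0.2]
width: 0.0943
finger_force: 0.0
```

Request:
{"fn": "apply_moves", "kwargs": {
  "moves": [
    [[0,0,0,0,0.5],[0,0,0,0,0.7],[0,0,0,0,0.8],[0,0,0,0,0.9],[0,0,0,0,1],[0,0,0,0,1],[0,0,0,0,1]]
  ]
}}

```text
time: 3.15
tool_pos: [0.7248, 0.2916, 0.3292]
ee_rot: [-3.14, 0.0, 1.451]
wrist_force: [-2.1, -0.3, -0.8]
width: 0.0274
finger_force: 0.6
```

```bash
python3 -c "
from h import *
o=telemetry.get_obs();print(o['width'],o['finger_force'],o['wrist_force'],o['wrist_torque'])
s=shot('wrist','w2');cv2.imwrite('pics/w2.png',s['image'][:,:,::-1])"
```

```text
0.027372879042505658 0.5748735833913088 [-2.10836975 -0.3103343  -0.76856888] [-0.01578176  0.26913099 -0.00693002]
```

View pics/w2.png

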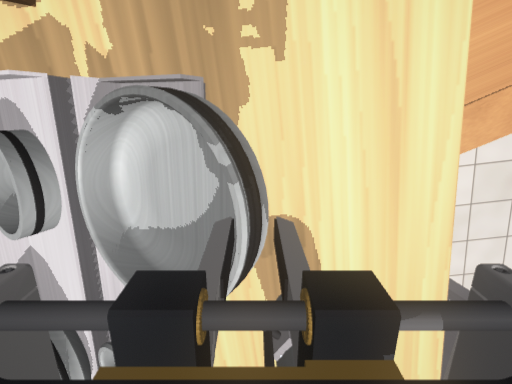

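The fingers straddle the wall but sit about 8 mm off towards -y, because my shift had the wrong sign. I open slightly, re-centre, then close again.

Request:
{"fn": "apply_moves", "kwargs": {
  "moves": [
    [[0,0,0,0,0.5],[0.08,0,0,0,0.5],[0.16,0,0,0,0.5],[0.16,0,0,0,0.7],[0.16,0,0,0,0.85],[0.16,0,0,0,1],[0.16,0,0,0,1],[0.16,0,0,0,1],[0.16,0,0,0,1]]
  ]
}}

```text
time: 4.32
tool_pos: [0.7261, 0.2993, 0.3292]
ee_rot: [3.142, 0.0, 1.45]
wrist_force: [0.1, -0.3, -3.2]
width: 0.0079
finger_force: 30.0
```

Request:
{"fn": "apply_moves", "kwargs": {
  "moves": [
    [[0,0,0,0,1],[0,0,0,0,1],[0,0,0,0,1]]
  ]
}}

```text
time: 4.7
tool_pos: [0.726, 0.2995, 0.3297]
ee_rot: [3.141, -0.0, 1.451]
wrist_force: [-0.1, 0.7, -3.1]
width: 0.0075
finger_force: 30.0
```

The width is 7.5 mm with 30 N and about 3 N of weight, so the cap has levelled itself in the grip. I lift, retract, and carry it over the carton.

Request:
{"fn": "apply_moves", "kwargs": {
  "moves": [
    [[0,0,-0.3,0,1],[0,0,-0.7,0,1],[0,0,-1.1,0,1],[0,0,-1.4,0,1],[0,-0.5,-1.4,0,1],[-0.6,-1.1,-1.4,0,1],[-1.3,-1.7,-1.4,0,1],[-2.1,-2.05,-1.4,0,1],[-2.9,-2.05,-1.4,0,1],[-3.7,-2.05,-1.4,0,1]]
  ]
}}

```text
time: 5.95
tool_pos: [0.6013, 0.1271, 0.4011]
ee_rot: [3.14, -0.0, 1.451]
wrist_force: [0.9, -0.1, -3.2]
width: 0.008
finger_force: 30.0
```

Request:
{"fn": "apply_moves", "kwargs": {
  "moves": [
    [[-0.8,0,0,0,1],[-1.6,0,0,0,1],[-2.4,0,0,0,1],[-3.2,0,0,0,1],[-4.0,0,0,0,1],[-4.8,0,0,0,1],[-5.6,0,0,0,1],[-6.3,0,0,0,1],[-6.8,0,0,0,1],[-6.8,0,0,0,1]]
  ]
}}

```text
time: 7.2
tool_pos: [0.5609, -0.211, 0.4003]
ee_rot: [3.141, -0.0, 1.448]
wrist_force: [0.6, 1.8, -2.4]
width: 0.0079
finger_force: 30.0
```

```bash
python3 -c "
from h import *
o=telemetry.get_obs();print(o['tool_pos'],o['width'],o['finger_force'],o['wrist_force'],units([.561,-.2094,.36]))
s=shot('scene','s1');t=shot('top','t1')
im=np.vstack([cv2.resize(s['image'][120:300,60:380,::-1],(800,450)),cv2.resize(t['image'][150:270,280:420,::-1],(467,400))[:150].repeat(1,0) if 0 else np.zeros((1,800,3),np.uint8)])
cv2.imwrite('pics/s1c.png',im)"
```

```text
[ 0.56090646 -0.21095349  0.40032731] 0.007891997603778398 30.01795470714569 [ 0.57842329  1.77284076 -2.3660255 ] [ 0.03 -0.    0.81  0.  ]
```

View pics/s1c.png

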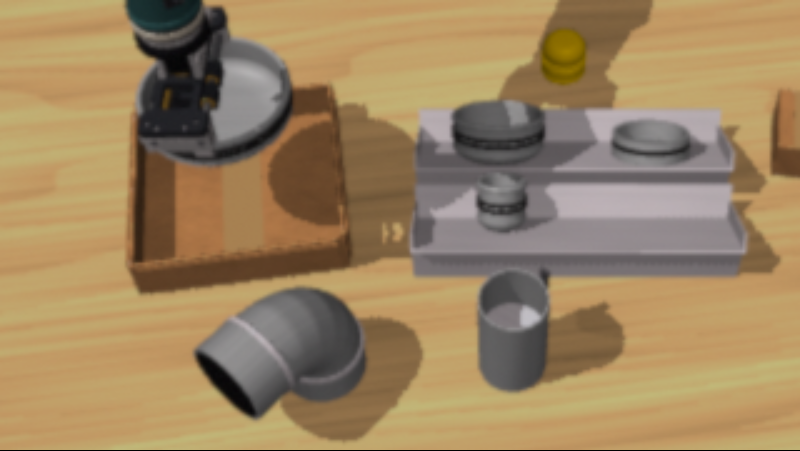

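The large cap is held over the carton, dome down, but its -y side is somewhat low. The elbow and damper are untouched. I lower it in steps and watch the force.

Request:
{"fn": "apply_moves", "kwargs": {
  "moves": [
    [[0,0,0.6,0,1],[0,0,1.2,0,1],[0,0,1.8,0,1],[0,0,2.3,0,1],[0,0,2.6,0,1],[0,0,2.8,0,1],[0,0,2.8,0,1]]
  ]
}}

```text
time: 8.18
tool_pos: [0.5613, -0.2091, 0.2595]
ee_rot: [-3.141, -0.0, 1.451]
wrist_force: [-0.9, 1.0, -2.8]
width: 0.0075
finger_force: 29.9
```

Request:
{"fn": "apply_moves", "kwargs": {
  "moves": [
    [[0,0,0.1,0,1],[0,0,0.2,0,1],[0,0,0.2,0,1]]
  ]
}}

```text
time: 8.55
tool_pos: [0.5611, -0.2095, 0.2493]
ee_rot: [-3.141, -0.0, 1.45]
wrist_force: [0.5, 0.4, -2.1]
width: 0.0077
finger_force: 30.0
```

```bash
python3 -c "
from h import *
s=shot('wrist','w3');cv2.imwrite('pics/w3.png',s['image'][:,:,::-1])"
```

```text
(no output)
```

View pics/w3.png

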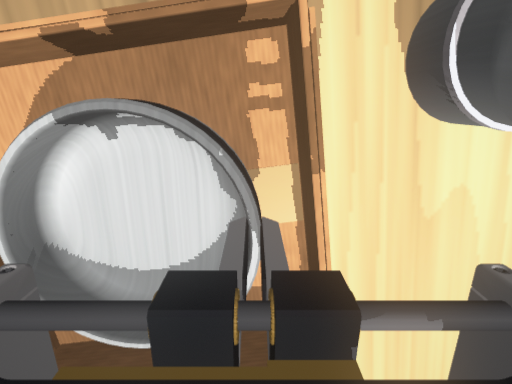

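The wrist view shows the cap well inside the carton with clear gaps, its centre near (130,222). I continue down.

Request:
{"fn": "apply_moves", "kwargs": {
  "moves": [
    [[0,0,0.1,0,1],[0,0,0.1,0,1]]
  ]
}}

```text
time: 8.85
tool_pos: [0.5612, -0.2095, 0.2446]
ee_rot: [-3.141, 0.0, 1.451]
wrist_force: [0.7, -0.6, -2.1]
width: 0.0078
finger_force: 29.9
```

Request:
{"fn": "apply_moves", "kwargs": {
  "moves": [
    [[0,0,0.06,0,1],[0,0,0.06,0,1]]
  ]
}}

```text
time: 9.1
tool_pos: [0.5616, -0.2096, 0.2425]
ee_rot: [3.14, 0.0, 1.451]
wrist_force: [1.6, 0.6, 0.7]
width: 0.0077
finger_force: 30.0
```

Request:
{"fn": "apply_moves", "kwargs": {
  "moves": [
    [[0,0,0.06,0,1],[0,0,0.06,0,1]]
  ]
}}

```text
time: 9.35
tool_pos: [0.5619, -0.2096, 0.2417]
ee_rot: [3.138, 0.001, 1.451]
wrist_force: [-0.7, 0.6, 8.3]
width: 0.0076
finger_force: 30.1
```

Request:
{"fn": "apply_moves", "kwargs": {
  "moves": [
    [[0,0,0.06,0,1],[0,0,0.06,0,1]]
  ]
}}

```text
time: 9.6
tool_pos: [0.5625, -0.2097, 0.2404]
ee_rot: [3.134, 0.002, 1.451]
wrist_force: [0.1, 1.8, 12.0]
width: 0.0077
finger_force: 30.4
```

Request:
{"fn": "apply_moves", "kwargs": {
  "moves": [
    [[0,0,0.06,0,1],[0,0,0.06,0,1]]
  ]
}}

```text
time: 9.85
tool_pos: [0.5633, -0.2098, 0.2388]
ee_rot: [3.131, 0.002, 1.451]
wrist_force: [1.7, 1.8, 15.9]
width: 0.0085
finger_force: 30.8
```

Request:
{"fn": "apply_moves", "kwargs": {
  "moves": [
    [[0,0,0.06,0,1],[0,0,0.06,0,1]]
  ]
}}

```text
time: 10.1
tool_pos: [0.5641, -0.2099, 0.237]
ee_rot: [3.127, 0.003, 1.451]
wrist_force: [3.3, 1.9, 17.1]
width: 0.0089
finger_force: 31.2
```

```bash
python3 -c "
from h import *
s=shot('scene','s2');im=cv2.resize(s['image'][140:270,100:270,::-1],(784,600),interpolation=cv2.INTER_CUBIC)
cv2.imwrite('pics/s2c.png',im)"
```

```text
(no output)
```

View pics/s2c.png

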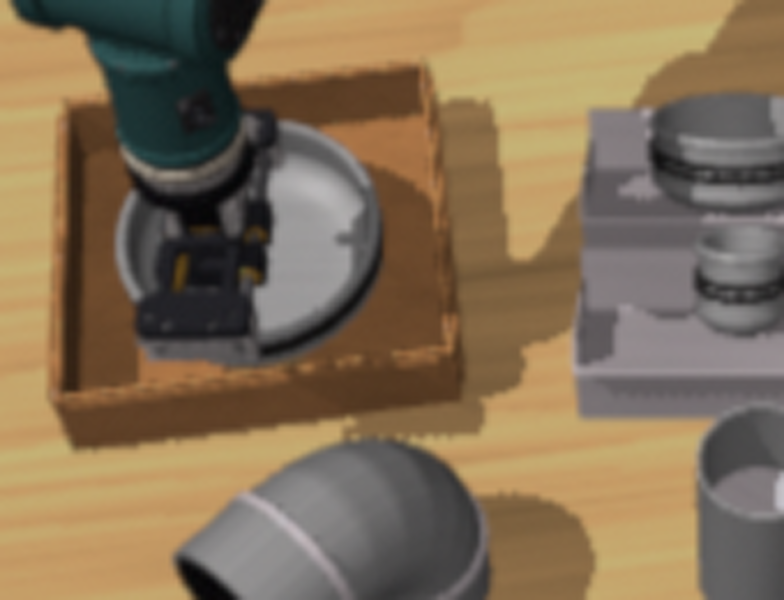

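The cap is near level on the floor. I relax the press and open gradually.

Request:
{"fn": "apply_moves", "kwargs": {
  "moves": [
    [[0,0,-0.05,0,1],[0,0,-0.05,0,0.9],[0,0,-0.05,0,0.88],[0,0,-0.05,0,0.85],[0,0,-0.05,0,0.8],[0,0,-0.05,0,0.75],[0,0,-0.05,0,0.72],[0,0,-0.05,0,0.72]]
  ]
}}

```text
time: 11.15
tool_pos: [0.5613, -0.2095, 0.2321]
ee_rot: [3.142, -0.0, 1.451]
wrist_force: [-0.2, -0.8, 1.2]
width: 0.0261
finger_force: 0.0
```

Request:
{"fn": "apply_moves", "kwargs": {
  "moves": [
    [[0,0,-0.3,0,0.72],[0,0,-0.8,0,0.72],[0,0,-1.8,0,0.72],[0,0,-2.8,0,0.5],[0,0,-3.2,0,0.3]]
  ]
}}

```text
time: 11.78
tool_pos: [0.5613, -0.2095, 0.3983]
ee_rot: [3.133, 0.003, 1.451]
wrist_force: [0.2, -0.4, 0.9]
width: 0.043
finger_force: 0.0
```

```bash
python3 -c "
from h import *
s=shot('wrist','w4');im=cv2.resize(s['image'][:,:,::-1],None,fx=1.5,fy=1.5)
# candidate rim if seated flat
from scipy.optimize import least_squares
t=np.linspace(0,6.283,60)
for r in(.09,.082):
  X=np.c_[.4765+r*np.cos(t),-.197+r*np.sin(t),0*t+.057];cv2.polylines(im,[np.int32(proj(s,X)*1.5)],False,(0,0,255),1)
cv2.imwrite('pics/w4.png',im)
g=top('middle',.02);print(telemetry.get_obs()['tool_pos'],g)"
```

```text
[ 0.56142172 -0.20951234  0.40004279] [0.52278064 0.12832696 0.3057771 ]
```

View pics/w4.png

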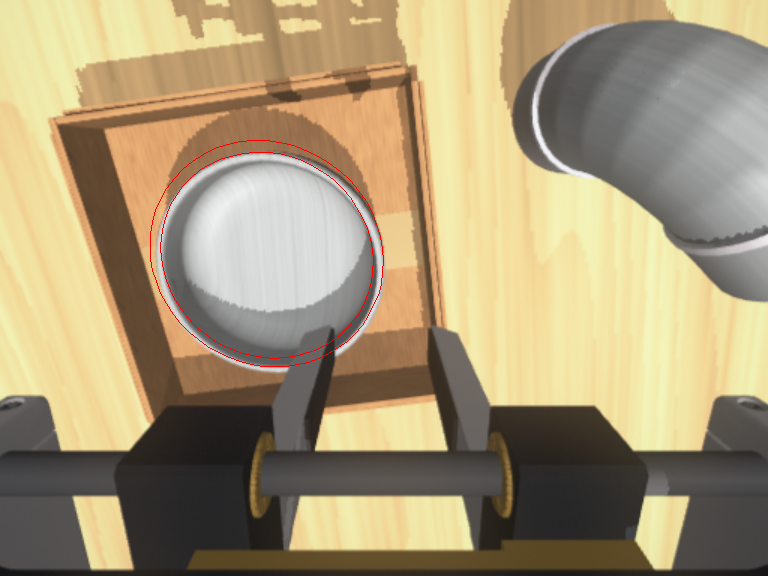

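The large cap lies flat in the carton, its rim at (157–384, 152–372) in the enlarged picture. I fit its position from those edges and plan the middle cap.

```bash
sed -i 's/^P=.*; C/P=np.array([.523,.227,-.121]); C/' h.py; python3 -c "
from h import *
from scipy.optimize import least_squares
s=load('w4');t=np.linspace(0,6.283,200)
def ext(p):
  u=proj(s,np.c_[p[0]+.09*np.cos(t),p[1]+.09*np.sin(t),0*t+p[2]])*1.5;return np.r_[u.min(0),u.max(0)]
r=least_squares(lambda p:ext(p)-[157,152,384,372],[.4755,-.2,.057]);print(r.x,r.fun)
r=least_squares(lambda p:ext(np.r_[p,.057])-[157,152,384,372],[.4755,-.2]);print(r.x,r.fun)
g=top('middle',.022);print(g,units([g[0],g[1],.40]))"
```

```text
[ 0.47632407 -0.20502181  0.05079256] [-0.27394752  0.2660477   0.27840342 -0.30984327]
[ 0.47803528 -0.20420213] [-2.3965342  -1.2762706   2.4559765   2.19747609]
[0.52339611 0.13125212 0.3037771 ] [ 6.68 -1.57  0.    0.  ]
```

Request:
{"fn": "apply_moves", "kwargs": {
  "moves": [
    [[1.0,-0.3,0,0,0.4],[2.0,-0.6,0,0,0.4],[3.0,-0.9,0,0,0.4],[4.0,-1.2,0,0,0.4],[5.0,-1.4,0,0,0.4],[6.0,-1.57,0,0,0.4],[6.68,-1.57,0,0,0.4],[6.68,-1.57,0,0,0.4]]
  ]
}}

```text
time: 12.82
tool_pos: [0.523, 0.1335, 0.3921]
ee_rot: [-3.141, -0.0, 1.455]
wrist_force: [-0.5, -0.7, -0.3]
width: 0.0564
finger_force: 0.0
```

```bash
python3 -c "
from h import *
g=top('middle',.022);print(units(g,YAW))
s=shot('wrist','w5');im=cv2.resize(s['image'][:,:,::-1],None,fx=1.5,fy=1.5)
for k in ('middle','small','flat'):
  cv2.polylines(im,[np.int32(proj(s,rim(k,P))*1.5)],False,(0,0,255),1)
cv2.circle(im,tuple(np.int32(proj(s,[g-[0,0,.199]])[0]*1.5)),4,(0,255,0),-1)
cv2.imwrite('pics/w5.png',im)
# offset search: rim edge gradient match
g_=cv2.GaussianBlur(cv2.cvtColor(s['image'],cv2.COLOR_RGB2GRAY),(3,3),0).astype(np.float32)
G=np.hypot(cv2.Sobel(g_,5,1,0),cv2.Sobel(g_,5,0,1))
best=[]
for dx in np.arange(-.01,.0101,.001):
  for dy in np.arange(-.01,.0101,.001):
    v=0
    for k in('middle','flat'):
      for i in(0,.008 if k=='middle' else .006):
        u=proj(s,rim(k,P+[dx,dy,0],i,120)).astype(np.float32);ok=(u[:,1]<255)&(u[:,1]>0)&(u[:,0]>0)&(u[:,0]<511)
        v+=np.sum(cv2.remap(G,u[ok][:,:1],u[ok][:,1:],1))
    best.append((v,dx,dy))
best.sort();print(best[-5:])"
```

```text
[-0.04  0.01  1.77  0.03]
[(np.float32(30561.918), np.float64(-0.009000000000000001), np.float64(-0.003000000000000006)), (np.float32(30622.555), np.float64(-0.008000000000000002), np.float64(-0.004000000000000005)), (np.float32(30798.703), np.float64(0.004999999999999987), np.float64(-8.673617379884035e-18)), (np.float32(32328.79), np.float64(-0.008000000000000002), np.float64(-0.003000000000000006)), (np.float32(32885.164), np.float64(-0.008000000000000002), np.float64(-0.002000000000000007))]
```

View pics/w5.png

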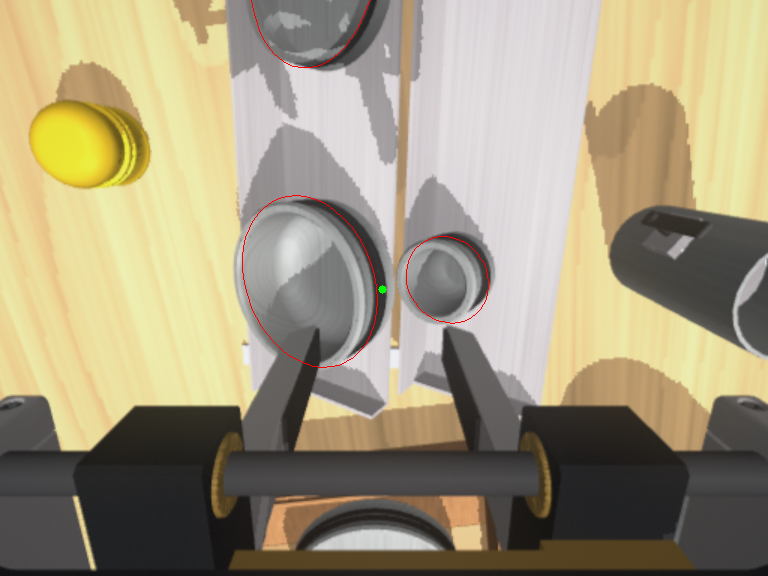

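The last picture shows the middle cap's rim at (234–370, 196–365) and the small grey cap at (397–480, 236–323), in its rack pocket. The yellow look-alike is separate at (88,143). Both caps sit about 7 mm nearer in x than modelled, so I correct for that and grip the middle cap.

Request:
{"fn": "apply_moves", "kwargs": {
  "moves": [
    [[-0.06,-0.14,0,0,0.45],[-0.06,-0.14,0.7,0,0.45],[-0.06,-0.14,1.4,0,0.45],[-0.06,-0.14,1.77,0,0.45],[-0.06,-0.14,1.77,0,0.45]]
  ]
}}

```text
time: 13.5
tool_pos: [0.5156, 0.1285, 0.3024]
ee_rot: [-3.139, 0.001, 1.449]
wrist_force: [-0.3, -0.1, -0.4]
width: 0.052
finger_force: 0.0
```

Request:
{"fn": "apply_moves", "kwargs": {
  "moves": [
    [[0,0,0,0,0.7],[0,0,0,0,0.8],[0,0,0,0,0.9],[0,0,0,0,1],[0,0,0,0,1],[0,0,0,0,1],[0,0,0,0,1],[0,0,0,0,1]]
  ]
}}

```text
time: 14.5
tool_pos: [0.516, 0.1294, 0.3035]
ee_rot: [-3.141, -0.0, 1.451]
wrist_force: [0.4, -0.0, -1.2]
width: 0.0078
finger_force: 30.0
```

Request:
{"fn": "apply_moves", "kwargs": {
  "moves": [
    [[0,0,-0.3,0,1],[0,0,-0.8,0,1],[0,0,-1.4,0,1],[0,0,-1.9,0,1],[-0.6,0.1,-2.0,0,1],[-1.4,0.3,-2.0,0,1],[-2.2,0.5,-2.0,0,1],[-3.0,0.7,-2.0,0,1],[-3.8,0.9,-2.0,0,1],[-4.6,1.1,-2.0,0,1]]
  ]
}}

```text
time: 15.75
tool_pos: [0.5431, -0.1068, 0.4051]
ee_rot: [3.14, 0.0, 1.451]
wrist_force: [0.3, 0.1, -1.1]
width: 0.0075
finger_force: 30.0
```

Request:
{"fn": "apply_moves", "kwargs": {
  "moves": [
    [[-0.8,0,0,0,1],[-1.5,0,0,0,1],[-2.0,0,0,0,1],[-2.12,0,0,0,1],[-2.12,0,0,0,1],[-2.12,0,0,0,1]]
  ]
}}

```text
time: 16.5
tool_pos: [0.5306, -0.2098, 0.404]
ee_rot: [3.141, -0.0, 1.452]
wrist_force: [-0.2, -0.1, -1.4]
width: 0.0084
finger_force: 30.0
```

```bash
python3 -c "
from h import *
o=telemetry.get_obs();print(o['tool_pos'],o['wrist_force'],o['wrist_torque'],units([.530,-.211,.29]))
t0=load('top0');s=shot('top','t5')
u=proj(s,[[.4745,-.204,.2]])[0];print(u)
# project held cap rim hypothesis & contrast vs. empty: measure held cap by scene gradient fit
s=shot('scene','s5');g_=cv2.cvtColor(s['image'],cv2.COLOR_RGB2GRAY).astype(np.float32);G=np.hypot(cv2.Sobel(g_,5,1,0),cv2.Sobel(g_,5,0,1))
w=shot('wrist','w6');gw=cv2.cvtColor(w['image'],cv2.COLOR_RGB2GRAY).astype(np.float32);W=np.hypot(cv2.Sobel(gw,5,1,0),cv2.Sobel(gw,5,0,1))
t=np.linspace(0,6.283,160);p=o['tool_pos'];B=[]
for zr in np.arange(.008,.024,.003):
 for az in np.arange(-.3,.31,.05):
  for tl in np.arange(-.35,.36,.05):   # tilt about pad normal
   e=rz(P[2]+az)@[1,0,0];n=rz(P[2])@[1,0,0];l=np.cross([0,0,1],e)
   v=0
   for r in(.06,.052):
    c=p+[0,0,zr-.199]-.056*e
    q=r*(np.cos(t)[:,None]*e+np.sin(t)[:,None]*l);off=q+(c-p-[0,0,-.199+zr])
    Rr=cv2.Rodrigues(n*tl)[0];X=p+[0,0,-.199+zr-.01]+(off+[0,0,.01])@Rr.T
    for ss,I in((s,G),(w,W)):
     u=proj(ss,X).astype(np.float32);ok=(u[:,1]<255)&(u[:,1]>0)
     v+=np.mean(np.minimum(cv2.remap(I,u[:,:1],u[:,1:],1)[:,0],200)*ok)
   B.append((v,zr,az,tl))
B.sort();print(np.round(B[-6:],3))
"
```

```text
[ 0.53055105 -0.20976892  0.40401538] [-0.20729637 -0.12495792 -1.38074265] [-0.0819395   0.04833933 -0.02467753] [-0.03 -0.01  2.28  0.  ]
[367.75029324 199.56762278]
[[ 3.56340e+02  8.00000e-03 -0.00000e+00  1.50000e-01]
 [ 3.56731e+02  1.10000e-02  5.00000e-02 -0.00000e+00]
 [ 3.58327e+02  1.70000e-02  5.00000e-02 -5.00000e-02]
 [ 3.58730e+02  1.70000e-02  5.00000e-02 -1.00000e-01]
 [ 3.61328e+02  1.40000e-02  5.00000e-02 -0.00000e+00]
 [ 3.72310e+02  1.40000e-02  5.00000e-02 -5.00000e-02]]
```

The automated fit shows the middle cap level in the grip, its rim about 14 mm above the fingertips. It should seat at a flange height of about 0.253.

Request:
{"fn": "apply_moves", "kwargs": {
  "moves": [
    [[0,0,0.6,0,1],[0.03,0,1.2,0,1],[0.03,0,1.8,0,1],[0.03,0,2.3,0,1],[0.03,0,2.6,0,1],[0.03,0,2.76,0,1],[0.03,0,2.76,0,1]]
  ]
}}

```text
time: 17.52
tool_pos: [0.5307, -0.2092, 0.2657]
ee_rot: [-3.142, -0.0, 1.451]
wrist_force: [0.8, -0.1, -0.0]
width: 0.0077
finger_force: 30.0
```

Request:
{"fn": "apply_moves", "kwargs": {
  "moves": [
    [[0,0,0.1,0,1],[0,0,0.2,0,1],[0,0,0.2,0,1]]
  ]
}}

```text
time: 17.9
tool_pos: [0.5304, -0.2092, 0.2553]
ee_rot: [-3.141, -0.0, 1.451]
wrist_force: [-0.6, 0.2, -1.4]
width: 0.0077
finger_force: 30.0
```

Request:
{"fn": "apply_moves", "kwargs": {
  "moves": [
    [[0,0,0.05,0,1],[0,0,0.05,0,1]]
  ]
}}

```text
time: 18.15
tool_pos: [0.5305, -0.2093, 0.253]
ee_rot: [-3.141, -0.0, 1.451]
wrist_force: [-0.1, -0.1, -0.7]
width: 0.0076
finger_force: 30.0
```

Request:
{"fn": "apply_moves", "kwargs": {
  "moves": [
    [[0,0,0.05,0,1],[0,0,0.05,0,1]]
  ]
}}

```text
time: 18.4
tool_pos: [0.5305, -0.2092, 0.2505]
ee_rot: [-3.141, -0.0, 1.451]
wrist_force: [-0.2, 0.1, -0.6]
width: 0.0079
finger_force: 30.0
```

Request:
{"fn": "apply_moves", "kwargs": {
  "moves": [
    [[0,0,0.05,0,1],[0,0,0.05,0,1]]
  ]
}}

```text
time: 18.65
tool_pos: [0.5308, -0.2093, 0.25]
ee_rot: [3.14, 0.0, 1.451]
wrist_force: [-1.7, 0.9, 6.2]
width: 0.0078
finger_force: 30.0
```

Request:
{"fn": "apply_moves", "kwargs": {
  "moves": [
    [[0,0,0.05,0,1],[0,0,0.05,0,1]]
  ]
}}

```text
time: 18.9
tool_pos: [0.5312, -0.2093, 0.2493]
ee_rot: [3.138, 0.001, 1.451]
wrist_force: [-2.3, 1.3, 11.8]
width: 0.0079
finger_force: 30.3
```

Request:
{"fn": "apply_moves", "kwargs": {
  "moves": [
    [[0,0,0.04,0,1],[0,0,0.04,0,1]]
  ]
}}

```text
time: 19.15
tool_pos: [0.5317, -0.2095, 0.2485]
ee_rot: [3.135, 0.002, 1.451]
wrist_force: [-1.2, 1.8, 13.7]
width: 0.0079
finger_force: 30.5
```

Request:
{"fn": "apply_moves", "kwargs": {
  "moves": [
    [[0,0,-0.06,0,1],[0,0,-0.06,0,0.9],[0,0,-0.06,0,0.88],[0,0,-0.06,0,0.85],[0,0,-0.06,0,0.8],[0,0,-0.06,0,0.78],[0,0,-0.06,0,0.78]]
  ]
}}

```text
time: 20.02
tool_pos: [0.5306, -0.2093, 0.2466]
ee_rot: [-3.142, -0.0, 1.451]
wrist_force: [0.7, 1.3, 0.3]
width: 0.021
finger_force: 0.0
```

Request:
{"fn": "apply_moves", "kwargs": {
  "moves": [
    [[0,0,-0.2,0,0.78],[0,0,-0.6,0,0.78],[0,0,-1.4,0,0.7],[0,0,-2.4,0,0.5],[0,0,-3.0,0,0.4],[0,0,-3.0,0,0.4]]
  ]
}}

```text
time: 20.78
tool_pos: [0.5308, -0.2094, 0.4009]
ee_rot: [3.134, 0.003, 1.451]
wrist_force: [0.1, 0.3, 0.1]
width: 0.0541
finger_force: 0.0
```

```bash
cat > nest.py <<'E'
from h import *
def circ(s,R,ri,z,c0,tilt=True):
    g=cv2.cvtColor(s['image'],cv2.COLOR_RGB2GRAY).astype(np.float32);G=np.minimum(np.hypot(cv2.Sobel(g,5,1,0),cv2.Sobel(g,5,0,1)),200)
    t=np.linspace(0,6.283,160);B=[]
    for dz in np.arange(-.008,.013,.004):
     for dx in np.arange(-.02,.0201,.002):
      for dy in np.arange(-.02,.0201,.002):
       v=0
       for r in(R,ri):
        u=proj(s,np.c_[c0[0]+dx+r*np.cos(t),c0[1]+dy+r*np.sin(t),0*t+z+dz]).astype(np.float32)
        v+=np.mean(cv2.remap(G,u[:,:1],u[:,1:],1))
       B.append((v,c0[0]+dx,c0[1]+dy,z+dz))
    B.sort();return np.round(B[-3:],4)
E
python3 -c "
from nest import *
s=shot('wrist','w7')
print(circ(s,.09,.082,.057,(.477,-.2045)));print(circ(s,.06,.052,.068,(.475,-.2045)))
t=shot('top','t7')
print(circ(t,.09,.082,.057,(.477,-.2045)));print(circ(t,.06,.052,.068,(.475,-.2045)))
P2=P+[-.007,-.001,0]
import h; h.P=P2
g=h.top('small',.022);print(telemetry.get_obs()['tool_pos'],g,units([g[0],g[1],.37],YAW))"
```

```text
[[ 2.335338e+02  4.770000e-01 -2.045000e-01  5.300000e-02]
 [ 2.353254e+02  4.770000e-01 -2.045000e-01  5.700000e-02]
 [ 2.414081e+02  4.750000e-01 -2.045000e-01  5.300000e-02]]
[[ 2.690321e+02  4.750000e-01 -2.045000e-01  6.800000e-02]
 [ 2.744642e+02  4.750000e-01 -2.065000e-01  6.400000e-02]
 [ 2.863465e+02  4.770000e-01 -2.025000e-01  7.200000e-02]]
[[ 2.061326e+02  4.770000e-01 -2.045000e-01  5.300000e-02]
 [ 2.070710e+02  4.790000e-01 -2.045000e-01  4.900000e-02]
 [ 2.072885e+02  4.770000e-01 -2.025000e-01  6.100000e-02]]
[[ 2.391813e+02  4.710000e-01 -1.925000e-01  8.000000e-02]
 [ 2.398182e+02  4.730000e-01 -1.945000e-01  7.200000e-02]
 [ 2.404393e+02  4.730000e-01 -1.945000e-01  7.600000e-02]]
[ 0.53039193 -0.20918909  0.39597666] [0.59039267 0.12125458 0.2769639 ] [6.71 0.4  0.52 0.  ]
```

Request:
{"fn": "apply_moves", "kwargs": {
  "moves": [
    [[1.0,0.1,0,0,0.5],[2.0,0.2,0,0,0.5],[3.0,0.3,0,0,0.5],[4.0,0.4,0,0,0.5],[5.0,0.4,0,0,0.5],[6.0,0.4,0,0,0.5],[6.7,0.4,0,0,0.5],[6.7,0.4,0,0,0.5]]
  ]
}}

```text
time: 21.88
tool_pos: [0.5903, 0.1232, 0.3934]
ee_rot: [-3.136, 0.001, 1.455]
wrist_force: [0.0, -0.3, -0.2]
width: 0.0469
finger_force: 0.0
```

```bash
python3 -c "
from h import *
import h
s=shot('wrist','w8');g_=cv2.cvtColor(s['image'],cv2.COLOR_RGB2GRAY).astype(np.float32);G=np.minimum(np.hypot(cv2.Sobel(g_,5,1,0),cv2.Sobel(g_,5,0,1)),200)
B=[]
for dx in np.arange(-.016,.0101,.001):
  for dy in np.arange(-.01,.0101,.001):
    v=0
    for i in(0,.008):
        u=proj(s,rim('small',P+[dx,dy,0],i,120)).astype(np.float32);v+=np.mean(cv2.remap(G,u[:,:1],u[:,1:],1))
    B.append((v,dx,dy))
B.sort();print(np.round(B[-4:],4))
h.P=P+[-.007,-.001,0];g=h.top('small',.022);print(units(g,YAW))"
```

```text
[[ 2.225319e+02 -8.000000e-03 -2.000000e-03]
 [ 2.258772e+02 -8.000000e-03  1.000000e-03]
 [ 2.269449e+02 -8.000000e-03 -1.000000e-03]
 [ 2.432495e+02 -8.000000e-03 -0.000000e+00]]
[-0.01  0.    2.34  0.02]
```

The small cap is confirmed within 1 mm. Descending and gripping.

Request:
{"fn": "apply_moves", "kwargs": {
  "moves": [
    [[0,-0.02,0.7,0,0.5],[0,-0.02,1.4,0,0.5],[0,-0.02,2.0,0,0.5],[0,-0.02,2.34,0,0.5],[0,-0.02,2.34,0,0.5]]
  ]
}}

```text
time: 22.55
tool_pos: [0.5891, 0.1201, 0.2777]
ee_rot: [-3.138, 0.001, 1.449]
wrist_force: [1.0, 0.1, 0.8]
width: 0.0467
finger_force: 0.0
```

Request:
{"fn": "apply_moves", "kwargs": {
  "moves": [
    [[0,0,0,0,0.7],[0,0,0,0,0.8],[0,0,0,0,0.9],[0,0,0,0,1],[0,0,0,0,1],[0,0,0,0,1],[0,0,0,0,1],[0,0,0,0,1]]
  ]
}}

```text
time: 23.55
tool_pos: [0.5914, 0.1207, 0.2815]
ee_rot: [3.132, -0.001, 1.45]
wrist_force: [5.5, -0.6, 0.4]
width: 0.0113
finger_force: 27.2
```

Request:
{"fn": "apply_moves", "kwargs": {
  "moves": [
    [[0,0,-0.1,0,1],[0,0,-0.25,0,1],[0,0,-0.5,0,1],[0,0,-0.8,0,1],[0,0,-1.2,0,1],[0,0,-1.2,0,1]]
  ]
}}

```text
time: 24.3
tool_pos: [0.5897, 0.1212, 0.3423]
ee_rot: [3.138, -0.001, 1.451]
wrist_force: [0.5, 0.7, -0.3]
width: 0.0079
finger_force: 32.3
```

Request:
{"fn": "apply_moves", "kwargs": {
  "moves": [
    [[0,-0.2,-0.5,0,1],[-0.4,-0.5,-1.0,0,1],[-1.1,-0.8,-1.15,0,1],[-1.9,-0.96,-1.15,0,1],[-2.7,-0.96,-1.15,0,1],[-3.5,-0.96,-1.15,0,1],[-4.3,-0.96,-1.15,0,1],[-5.1,-0.96,-1.15,0,1],[-5.9,-0.96,-1.15,0,1],[-6.5,-0.96,-1.15,0,1]]
  ]
}}

```text
time: 25.55
tool_pos: [0.5023, -0.1972, 0.3961]
ee_rot: [-3.139, -0.001, 1.45]
wrist_force: [-0.7, -0.7, -0.5]
width: 0.0084
finger_force: 32.3
```

Request:
{"fn": "apply_moves", "kwargs": {
  "moves": [
    [[-0.23,0,0,0,1],[-0.23,0,0,0,1],[-0.23,0,0,0,1]]
  ]
}}

```text
time: 25.92
tool_pos: [0.5017, -0.2063, 0.397]
ee_rot: [-3.141, -0.001, 1.452]
wrist_force: [-0.2, -0.3, -0.1]
width: 0.0084
finger_force: 32.3
```

```bash
python3 -c "
from h import *
o=telemetry.get_obs();print(o['wrist_force'],o['wrist_torque'],units([.5013,-.2073,.29]))
s=shot('scene','s9');g_=cv2.cvtColor(s['image'],cv2.COLOR_RGB2GRAY).astype(np.float32);G=np.hypot(cv2.Sobel(g_,5,1,0),cv2.Sobel(g_,5,0,1))
w=shot('wrist','w9');gw=cv2.cvtColor(w['image'],cv2.COLOR_RGB2GRAY).astype(np.float32);W=np.hypot(cv2.Sobel(gw,5,1,0),cv2.Sobel(gw,5,0,1))
t=np.linspace(0,6.283,120);p=o['tool_pos'];B=[]
e=rz(P[2])@[1,0,0];l=np.cross([0,0,1],e)
for zr in np.arange(.004,.030,.003):
 for az in np.arange(-.3,.31,.1):
  for tl in np.arange(-.4,.41,.1):
   for t2 in np.arange(-.4,.41,.1):
    e2=rz(az)@e;l2=rz(az)@l
    Rr=cv2.Rodrigues(e*tl)[0]@cv2.Rodrigues(l*t2)[0];v=0
    for r in(.0315,.0235):
     off=-.0275*e2+r*(np.cos(t)[:,None]*e2+np.sin(t)[:,None]*l2)
     X=p+[0,0,-.199]+(off+[0,0,zr])@Rr.T
     for ss,I in((s,G),(w,W)):
      u=proj(ss,X).astype(np.float32);ok=(u[:,1]<255)&(u[:,1]>0)
      v+=np.mean(np.minimum(cv2.remap(I,u[:,:1],u[:,1:],1)[:,0],200)*ok)
    B.append((v,zr,az,tl,t2))
B.sort();print(np.round(B[-6:],3))
"
```

```text
[-0.24061187 -0.34156354 -0.11613063] [-0.04642938  0.02390941 -0.02561754] [-0.02 -0.01  2.14  0.  ]
[[ 3.64444e+02  1.00000e-02 -3.00000e-01 -0.00000e+00 -1.00000e-01]
 [ 3.65023e+02  4.00000e-03 -2.00000e-01 -2.00000e-01 -0.00000e+00]
 [ 3.66724e+02  7.00000e-03 -1.00000e-01  3.00000e-01 -1.00000e-01]
 [ 3.67128e+02  7.00000e-03 -3.00000e-01  1.00000e-01 -1.00000e-01]
 [ 3.71244e+02  4.00000e-03  0.00000e+00  3.00000e-01 -1.00000e-01]
 [ 3.75680e+02  4.00000e-03 -1.00000e-01  4.00000e-01 -1.00000e-01]]
```

```bash
cat > fitheld.py <<'E'
from h import *
from scipy.optimize import differential_evolution
o=telemetry.get_obs();p=o['tool_pos']
def grad(s):
    g=cv2.GaussianBlur(cv2.cvtColor(s['image'],cv2.COLOR_RGB2GRAY),(3,3),0).astype(np.float32);return cv2.Sobel(g,5,1,0),cv2.Sobel(g,5,0,1)
S=dict(scene=load('s9'),wrist=load('w9'));GR={k:grad(s) for k,s in S.items()}
e=rz(P[2])@[1,0,0];l=np.cross([0,0,1],e);t=np.linspace(.8,2*np.pi-.8,120)
def score(q,cams):
    zr,az,tl,t2=q;e2=rz(az)@e;l2=rz(az)@l
    Rr=cv2.Rodrigues(e*tl)[0]@cv2.Rodrigues(l*t2)[0];v=0
    for r in(.0315,.0235):
        X=p+[0,0,-.199]+(-.0275*e2+r*(np.cos(t)[:,None]*e2+np.sin(t)[:,None]*l2)+[0,0,zr])@Rr.T
        for k in cams:
            u=proj(S[k],X).astype(np.float32);d=np.gradient(u,axis=0);n=np.c_[-d[:,1],d[:,0]];n/=np.linalg.norm(n,axis=1)[:,None]+1e-6
            gx,gy=[cv2.remap(I,u[:,:1].copy(),u[:,1:].copy(),1)[:,0] for I in GR[k]]
            v+=np.mean(np.clip(np.abs(gx*n[:,0]+gy*n[:,1]),0,150))
    return -v
for cams in(['wrist'],['scene'],['wrist','scene']):
    for seed in(0,1):
        r=differential_evolution(score,[(0,.03),(-.3,.3),(-.5,.5),(-.45,.45)],args=(cams,),seed=seed,maxiter=60)
        print(cams,np.round(r.x,3),round(r.fun,1))
E
python3 fitheld.py
```

```text
['wrist'] [ 0.014  0.057 -0.045 -0.071] -181.9
['wrist'] [ 0.025 -0.287  0.119  0.002] -185.4
['scene'] [ 0.011 -0.265  0.087 -0.45 ] -138.5
['scene'] [ 0.011 -0.266  0.083 -0.449] -138.5
['wrist', 'scene'] [ 0.005 -0.151 -0.495  0.097] -276.8
['wrist', 'scene'] [ 0.015  0.055 -0.05  -0.076] -284.1
```

The best consistent fit is a rim 14 mm above the tips and a tilt under 5°. I expect it to seat near z = 0.26.

Request:
{"fn": "apply_moves", "kwargs": {
  "moves": [
    [[0,0,0.6,0,1],[0,0,1.2,0,1],[0,0,1.7,0,1],[0,0,2.1,0,1],[0,0,2.4,0,1],[0,0,2.4,0,1]]
  ]
}}

```text
time: 26.78
tool_pos: [0.5014, -0.2066, 0.2759]
ee_rot: [-3.139, -0.001, 1.451]
wrist_force: [0.4, -0.8, -0.7]
width: 0.0083
finger_force: 32.3
```

Request:
{"fn": "apply_moves", "kwargs": {
  "moves": [
    [[0,0,0.08,0,1],[0,0,0.15,0,1],[0,0,0.15,0,1]]
  ]
}}

```text
time: 27.15
tool_pos: [0.5016, -0.2073, 0.2698]
ee_rot: [3.141, -0.0, 1.451]
wrist_force: [-0.1, -0.5, 0.3]
width: 0.0079
finger_force: 32.3
```

Request:
{"fn": "apply_moves", "kwargs": {
  "moves": [
    [[0,0,0.05,0,1],[0,0,0.05,0,1]]
  ]
}}

```text
time: 27.4
tool_pos: [0.5015, -0.2073, 0.267]
ee_rot: [-3.141, -0.0, 1.451]
wrist_force: [-1.2, 0.2, -0.7]
width: 0.0081
finger_force: 32.3
```

Request:
{"fn": "apply_moves", "kwargs": {
  "moves": [
    [[0,0,0.05,0,1],[0,0,0.05,0,1]]
  ]
}}

```text
time: 27.65
tool_pos: [0.5015, -0.2073, 0.2643]
ee_rot: [-3.141, -0.0, 1.451]
wrist_force: [0.2, 0.6, -0.8]
width: 0.008
finger_force: 32.3
```

Request:
{"fn": "apply_moves", "kwargs": {
  "moves": [
    [[0,0,0.05,0,1],[0,0,0.05,0,1]]
  ]
}}

```text
time: 27.9
tool_pos: [0.5015, -0.2072, 0.2619]
ee_rot: [-3.141, -0.0, 1.451]
wrist_force: [-0.7, -0.2, -0.7]
width: 0.0083
finger_force: 32.3
```

Request:
{"fn": "apply_moves", "kwargs": {
  "moves": [
    [[0,0,0.05,0,1],[0,0,0.05,0,1]]
  ]
}}

```text
time: 28.15
tool_pos: [0.5018, -0.2074, 0.2602]
ee_rot: [3.14, 0.0, 1.451]
wrist_force: [0.6, 0.3, 1.2]
width: 0.0081
finger_force: 32.4
```

Request:
{"fn": "apply_moves", "kwargs": {
  "moves": [
    [[0,0,0.05,0,1],[0,0,0.05,0,1]]
  ]
}}

```text
time: 28.4
tool_pos: [0.5023, -0.2074, 0.2595]
ee_rot: [3.138, 0.001, 1.451]
wrist_force: [-0.1, 0.6, 8.6]
width: 0.0079
finger_force: 32.6
```

Request:
{"fn": "apply_moves", "kwargs": {
  "moves": [
    [[0,0,0.05,0,1],[0,0,0.05,0,1]]
  ]
}}

```text
time: 28.65
tool_pos: [0.5027, -0.2076, 0.2591]
ee_rot: [3.135, 0.002, 1.451]
wrist_force: [-1.2, 1.3, 14.7]
width: 0.0081
finger_force: 32.8
```

Contact is at 0.260 as predicted. Releasing.

Request:
{"fn": "apply_moves", "kwargs": {
  "moves": [
    [[0,0,-0.06,0,1],[0,0,-0.06,0,0.9],[0,0,-0.06,0,0.88],[0,0,-0.06,0,0.85],[0,0,-0.06,0,0.8],[0,0,-0.06,0,0.79],[0,0,-0.06,0,0.79]]
  ]
}}

```text
time: 29.52
tool_pos: [0.5016, -0.2073, 0.2576]
ee_rot: [-3.141, -0.0, 1.451]
wrist_force: [0.9, -0.0, -0.2]
width: 0.0196
finger_force: 0.0
```

Request:
{"fn": "apply_moves", "kwargs": {
  "moves": [
    [[0,0,-0.15,0,0.79],[0,0,-0.4,0,0.79],[0,0,-1.0,0,0.75],[0,0,-2.0,0,0.6],[0,0,-3.0,0,0.4],[0,0,-3.0,0,0.4]]
  ]
}}

```text
time: 30.28
tool_pos: [0.5019, -0.2074, 0.4148]
ee_rot: [3.13, 0.005, 1.451]
wrist_force: [0.1, -0.5, -0.1]
width: 0.0503
finger_force: 0.0
```

```bash
python3 -c "
from nest import *
for c in('wrist','scene','top'):
  s=shot(c,'f_'+c);print(c)
  for a in((.09,.082,.057,(.477,-.2045)),(.06,.052,.068,(.476,-.2045)),(.0315,.0235,.077,(.474,-.204))):print(circ(s,*a)[-1])"
```

```text
wrist
[ 2.496057e+02  4.750000e-01 -2.045000e-01  5.300000e-02]
[ 3.063142e+02  4.760000e-01 -2.025000e-01  7.200000e-02]
[ 3.044319e+02  4.760000e-01 -2.040000e-01  7.700000e-02]
scene
[ 2.985044e+02  4.710000e-01 -2.065000e-01  4.900000e-02]
[ 3.181848e+02  4.760000e-01 -2.065000e-01  6.800000e-02]
[ 2.987191e+02  4.760000e-01 -2.060000e-01  7.700000e-02]
top
[ 2.089554e+02  4.790000e-01 -2.045000e-01  4.900000e-02]
[ 2.517341e+02  4.960000e-01 -1.865000e-01  6.000000e-02]
[ 3.668881e+02  4.760000e-01 -2.060000e-01  7.300000e-02]
```

The wrist and scene cameras put all three rims concentric and at seated heights. The top view agrees for the large and small caps. Handing in.

```bash
python3 -c "
from bench import ticket;print(ticket.close_job())"
```

```text
the job is handed in; nothing more can be done
None
```

The job is handed in at about 30 s of the 72 s limit, verdict not shown: the three caps are nested dome-down in the carton (wrist and scene camera fits put them concentric and seated; the top view disagreed on the middle cap), and I never moved to touch the flat cap, elbow, damper, screw box or yellow look-alike.

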